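Fit the filter wheel to its drive on the optical bench

TASK

Pick up the filter wheel whose bore is D-shaped (the one with a small lug on its rim) by its hub, turn it so that the flat in its bore matches the flat on the drive's shaft, and lower it over the shaft until it sits fully home on the drive. Do not let go before the shaft is well inside the bore, and leave the other wheel, with the round bore, where it lies.

Things in the scene. Friction and masses are not known exactly. Their poses are not given: they have to be found in the camera images.
- wheel_mid (a point): Wheel to fit, loose, hub up: black disc, 100 mm across, 8 mm thick, six filters; round aluminium hub (grip it) 46 mm across, rising 36 mm above the disc (44 mm overall). Bore right through: 32 mm diameter, its flat 9 mm from the axis. Point: on the axis, 22 mm above the underside. z up; +x points to the bore's flat and to a lug 14 mm wide standing 9 mm out from the rim. About 0.2 kg.
- shaft_seat (a point): Point on the shaft's axis where the wheel's underside must rest, on the drive's dark round shoulder (60 mm across), 50 mm above the bench. Drive: fixed white box 120 x 120 x 45 mm. Steel shaft rises 36 mm from here, 28 mm diameter with a flat 7 mm from the axis; it does not turn. z up; +x points square out through the flat. Wheel's +x must point the same way (fit: 2 mm, 10 degrees).
- shaft_tip (a point): Middle of the shaft's top end, 36 mm above shaft_seat on the same axis, same axes. The top 6 mm of the shaft taper inward by 2.5 mm. With the wheel fully home the hub's top is 8 mm above this point and the wheel's middle 14 mm below it.
- spare_mid (a point): The other wheel, loose, to be left alone: same disc (100 mm, 8 mm thick) and hub (46 mm across, 44 mm overall), but with a plain round bore of 18 mm, five filters and no lug. This point is on its axis, 22 mm above its underside.
Mind the look-alikes: they are no part of the job. What is shaped like the part that bears wheel_mid but purple is not meant. Several things look just like the part that bears shaft_seat: the one meant starts farthest to the robot's left.

How it is judged:
On the way:
1. the wheel, still held, is over the shaft with at least 6 mm of the shaft inside its bore, bore and shaft flats matched (horizontal distance between wheel_mid and shaft_seat below 0.008 m and z of wheel_mid in the frame of shaft_seat below 0.052 m and angle between the x axis of wheel_mid and the x axis of shaft_seat, either way round below 0.35 rad and contact force between the fingers and wheel above 1 N), for 0.1 s.
At the end, for the whole second after the job is handed in: The D-bored wheel sits on the drive's shoulder: its middle within 6 mm of the shaft's axis and no more than 28 mm above the seat (22 mm when fully home), level within 0.15 rad, flats matched within 0.35 rad; the round-bored wheel lies within 30 mm of where it was (horizontal distance between wheel_mid and shaft_seat below 0.006 m and z of wheel_mid in the frame of shaft_seat below 0.028 m and angle between wheel_mid's own z axis and vertical below 0.15 rad and angle between the x axis of wheel_mid and the x axis of shaft_seat, either way round below 0.35 rad and distance of spare_mid from where it was at the start of the episode below 0.03 m); the robot touches nothing.
It fails at once if the round-bored wheel is moved more than 30 mm (distance of spare_mid from where it was at the start of the episode above 0.03 m).
It also fails if it takes over 42 s, if anything falls off the work surface, if the arm or the gripper's body presses on something with over 40 N, if the wrist force passes 120 N, or if a joint passes its speed limit or range.

ROBOT

A 7-joint arm with a two-finger parallel gripper is mounted at the origin on the work surface. World frame = base frame: x ahead of the robot, y to its left, z up, the work surface at z = 0. Lengths are in m, angles in rad, forces in N, time in s.
With the tool pointing down it reaches from about 0.425 to 0.925 m from the base axis. Payload 6.8 kg.
Tool frame: the origin (TCP) lies at the very end of the fingers, on their centre line; the grasp point (between the pads) lies 19 mm behind it; z points along the fingers, y is the line along which they close (so a half turn about z gives the same grasp; the last joint's range is limited). The gripper opens to 85 mm and grips with 20 to 120 N. Pads are 22 mm wide; open, the fingers measure 114 mm over their backs; the gripper's body (76 mm by 85 mm) begins 54 mm behind the grasp point. The pads swing forward as they close: fully open they stand 13 mm farther back than shut.
Start: joints at [1.151, 0.477, 0.022, 1.555, -0.011, 1.109, -0.083], TCP at [0.207, -0.642, 0.231] pointing down, gripper open.
Joint ranges: [-2.96, 2.96], [-0.34, 2.1], [-1.41, 1.46], [0.24, 2.44], [-1.37, 4.51], [0.17, 1.92], [-2.96, 2.96]. Speed limits (rad/s): [2.39, 2.39, 3.14, 3.14, 3.14, 3.14, 3.14].

INTERFACE

Orientations are given as a rotation vector (axis times angle).
In Python, from bench import monitor, optics, r gives the robot as it stands.
- The arm moves only by the shell command python3 -m crank 'ROWS' [OPENING] [FORCE]. ROWS is JSON, a list of rows, each a list of 2 entries, a list of its own where there are three numbers: the shift along the tool's x, y, z in cm, then the turn, a rotation vector about the tool's x, y, z in rad. A call has 1 to 5 rows; each row shifts and turns the commanded pose from where the row before left it, along the tool's axes as they then stand; what a row does not reach is not made up. A row lasts 1/10 s, in which the tool goes at most 50 mm and 8.59 degrees, less where a joint would pass 70% of its speed; a pose out of reach is approached as far as the arm can. A call is refused whole if a number of a shift passes 5 or a number of a turn 0.15, either way. A call with a gripper value outside its range is refused whole. OPENING is the finger opening in cm, from 0 to 8.54, set as the call begins (- or left out, the last holds). The fingers move at their own pace and stop on an object; FORCE is the grip in N (left out, the last holds). Time passes only in rows, so rows that do not move let the fingers close. It gives the time, the measured TCP pose, the force, the opening and the grip force at its end, in the units of the state.
- monitor.get_obs(): the state, without advancing time (a new reading comes with each control period).
- optics.grab_frame(name): name is "scene" or "top"; returns (picture, depth): 400x640x3 uint8, red, green, blue; 400x640 float32, m along the optical axis (not along the pixel's ray), 0 where there is no reading.
- optics.camera_model(name): a dict with "vertical_fov" (degrees; the focal length in pixels is half the picture's height over the tangent of half this angle, whatever the lens; pixels are square), "cx", "cy" (the principal point, pixels), "R" (3x3) and "t" (3): a world point X has camera coordinates R X + t. Camera axes: x right, y down, z forward; pixel columns grow to the right and rows downward; lengths in m; the calibration is good to about 2 mm. A picture is of the moment at which its call begins. camera_model takes no time and is no camera call.
- r.hand_in(): hands the job in; it is judged then, once.
The state is a dict: "clock": time; "joints": joint angles; "qvel": joint speeds; "tau": joint torques, N m; "tcp_pos": TCP position; "orientation": TCP orientation; "contact_force": force on the tool from outside, world axes, zero at the start; "moment": the same for the moment, N m; "grip_width": finger opening in m; "gripper_force": force on a finger pad.
Only numpy, scipy, OpenCV 4.12 (cv2) and the standard library are available. Lean on these libraries where they do the work, as an engineer would, in place of code of your own. Each camera call takes 0.05 s, during which the arm holds its last target. There are 200 camera calls.

## Working session

There is one attempt and no reset: what is moved stays moved. The work goes in short steps, Python scripts to look and compute and a shell command to move; the robot and the scene stay as the last step left them, time stands still between calls to the robot, and variables do not carry over. Pictures are saved under pics/ and viewed, at most 10 in all, crops included, and the job is handed in when it is done.

```bash
mkdir -p pics; ls
python3 - <<'E'
from bench import monitor,optics,r
import cv2,numpy as np
for n in("top","scene"):
    p,d=optics.grab_frame(n); cv2.imwrite(f"pics/{n}0.png",p[:,:,::-1]); np.save(f"pics/{n}0.npy",d)
    m=optics.camera_model(n); print(n,m, d.min(),d.max())
print(monitor.get_obs())
E
```

```text
pics
top {'vertical_fov': 46.28279723852182, 'cx': 323.54278991884223, 'cy': 204.30079200528309, 'R': array([[ 0.00464927, -0.99997411,  0.00549199],
       [-0.99180267, -0.00531245, -0.12766849],
       [ 0.12769436, -0.0048534 , -0.99180169]]), 't': array([-0.03474709,  0.50560114,  1.09455068])} 0.0 2.0539496
scene {'vertical_fov': 46.41597092950611, 'cx': 321.5168270622882, 'cy': 204.75078089495193, 'R': array([[-5.35066894e-01,  8.44809556e-01, -4.82249841e-04],
       [ 4.46746147e-01,  2.82465663e-01, -8.48899894e-01],
       [-7.17022523e-01, -4.54433673e-01, -5.28553439e-01]]), 't': array([ 0.29522253, -0.12487643,  1.47718108])} 0.0 3.859501
{'clock': 0.1, 'joints': array([ 1.15086414,  0.47770927,  0.02236768,  1.55633863, -0.01150907,
        1.10928341, -0.08309215]), 'qvel': array([ 5.36106285e-05, -6.95138850e-04, -1.77596668e-04, -2.47265845e-03,
        5.68929957e-04,  4.77372731e-04,  1.30590056e-03]), 'tau': array([ 4.97754081e-03, -5.97759247e+01,  1.61371663e+00, -2.81954598e+01,
        1.28316163e-02,  5.08621961e-03,  1.76457206e-06]), 'tcp_pos': array([ 0.20691025, -0.64195761,  0.23043478]), 'orientation': array([-3.10193506e+00, -4.87601944e-01,  5.77250088e-04]), 'contact_force': array([-0.58429124, -0.51143321,  0.18858916]), 'moment': array([-0.0165741 ,  0.03293313,  0.00961003]), 'gripper_force': 0.0, 'grip_width': 0.08536588524658072}
```

View pics/top0.png

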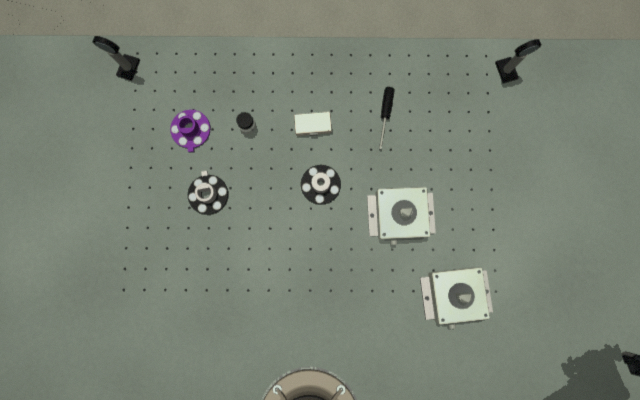

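View pics/scene0.png

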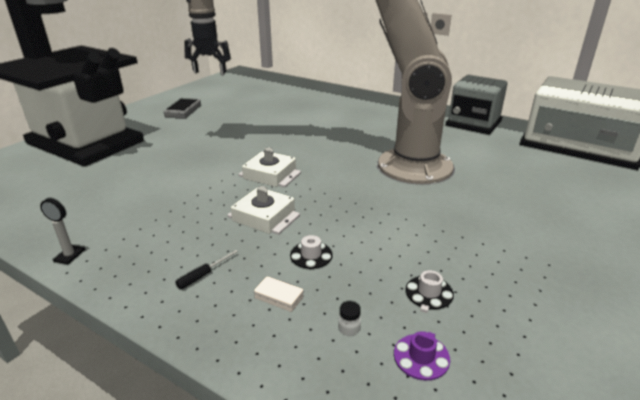

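Top view: D-bore candidates are the black wheel at (208,195), with a lug at (204,173), and the purple wheel at (190,130). The round-bore spare is at (321,184). The drives are at (403,212) and (461,296). The black lugged wheel and the leftmost drive, at (403,212), fit the description. I'll confirm both in an enlarged crop.

```bash
cat > h.py <<'E'
import numpy as np,cv2
from bench import monitor,optics,r
def ray(n,uv,z):
    m=optics.camera_model(n);f=200/np.tan(np.radians(m["vertical_fov"]/2))
    uv=np.atleast_2d(uv).astype(float)
    d=np.c_[(uv[:,0]-m["cx"])/f,(uv[:,1]-m["cy"])/f,np.ones(len(uv))]@m["R"]
    c=-m["R"].T@m["t"]
    return c+d*((z-c[2])/d[:,2])[:,None]
def cloud(n,dep,box):
    m=optics.camera_model(n);f=200/np.tan(np.radians(m["vertical_fov"]/2))
    v,u=np.mgrid[box[1]:box[3],box[0]:box[2]]
    d=dep[v,u]
    P=np.stack([(u-m["cx"])/f*d,(v-m["cy"])/f*d,d],-1)
    return (P-m["t"])@m["R"],d>0
E
python3 - <<'E'
from h import *
a=cv2.imread("pics/top0.png");s=cv2.imread("pics/scene0.png")
z=lambda i,x,y,w:cv2.resize(i[y:y+w,x:x+w],(390,390),interpolation=cv2.INTER_CUBIC)
# crops
cv2.imwrite("pics/crop0.png",np.hstack([z(a,178,165,60),z(a,373,182,60)]))
d=np.load("pics/top0.npy")
for nm,b in(("wheel",(180,165,240,222)),("drive",(370,180,440,245))):
    P,ok=cloud("top",d,b);Z=P[...,2]
    print(nm,np.percentile(Z[ok],[1,50,90,97,99.5]).round(4))
    for lo,hi in((.004,.014),(.034,.055),(.07,.1)):
        m=ok&(Z>lo)&(Z<hi)
        if m.sum()>3: q=P[m];print(lo,m.sum(),q.mean(0).round(4),q.min(0).round(4),q.max(0).round(4))
E
```

```text
wheel [-0.0036  0.0029  0.0126  0.044   0.0475]
0.004 1151 [0.5335 0.2511 0.0085] [0.4662 0.1747 0.004 ] [0.607  0.3231 0.0139]
0.034 197 [0.5334 0.2536 0.0437] [0.5095 0.2308 0.034 ] [0.5541 0.2755 0.0516]
drive [-0.0032  0.0432  0.0497  0.0542  0.0876]
0.004 594 [ 0.4861 -0.2192  0.0084] [ 0.4123 -0.3187  0.004 ] [ 0.5716 -0.1458  0.014 ]
0.034 2447 [ 0.4834 -0.2206  0.0462] [ 0.4158 -0.2836  0.0345] [ 0.5487 -0.1597  0.0549]
0.07 102 [ 0.4826 -0.2209  0.0849] [ 0.472  -0.2362  0.0701] [ 0.4921 -0.2081  0.0931]
```

View pics/crop0.png

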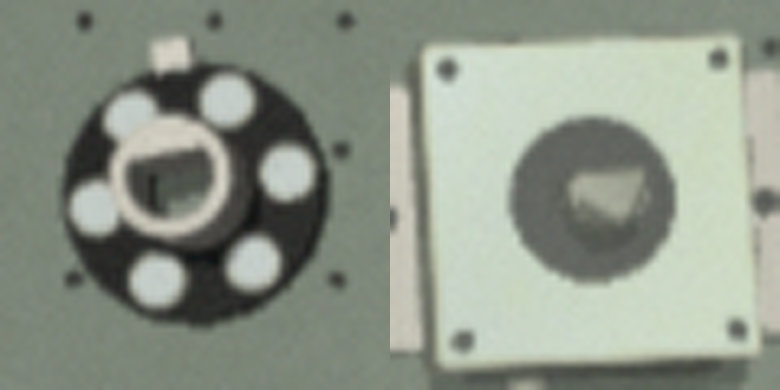

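The left crop shows the black wheel with its D bore. The bore's flat and the lug are both on the upper side, with the lug at about (204,173). The right crop shows the left drive's D shaft, its flat edge apparently toward the top (+x), at about (405,211). Next I'll average some frames and rectify them at the tip plane to get the flat's angle.

Run:
```python
from h import *
def avg(n,k=8):
    return np.mean([optics.grab_frame(n)[0][:,:,::-1].astype(float) for _ in range(k)],0).astype(np.uint8)
def rect(n,img,c,z,half=.04,N=380):
    m=optics.camera_model(n);f=200/np.tan(np.radians(m["vertical_fov"]/2))
    K=np.array([[f,0,m["cx"]],[0,f,m["cy"]],[0,0,1]])
    s=2*half/N   # out px: right=-y, down=-x
    A=np.array([[0,-s,c[0]+half],[-s,0,c[1]+half],[0,0,z],[0,0,1.]])
    H=K@np.c_[m["R"],m["t"]]@A
    return cv2.warpPerspective(img,H,(N,N),flags=cv2.INTER_CUBIC|cv2.WARP_INVERSE_MAP)
T=avg("top");S=avg("scene");cv2.imwrite("pics/Tavg.png",T);cv2.imwrite("pics/Savg.png",S)
rows=[[rect(n,i,c,z,h) for n,i in(("top",T),("scene",S))] for c,z,h in(((.483,-.221),.086,.03),)]
out=np.vstack([np.hstack(q) for q in rows]);cv2.imwrite("pics/rect.png",out)
# wheel: black disc + lug
hsv=cv2.cvtColor(T,cv2.COLOR_BGR2HSV)
b=np.zeros(T.shape[:2],np.uint8);b[165:222,180:240]=(T[165:222,180:240].max(2)<75)*255
h=cv2.convexHull(np.vstack(cv2.findContours(b,0,1)[0]))
e=cv2.fitEllipse(h);print("disc ell",e,ray("top",e[0],.008))
w=np.zeros_like(b);w[168:177,198:210]=(T[168:177,198:210].min(2)>150)*255
mm=cv2.moments(w,True);lug=(mm["m10"]/mm["m00"],mm["m01"]/mm["m00"]);print("lug",lug,mm["m00"],ray("top",lug,.008))
L=ray("top",lug,.008)[0]-ray("top",e[0],.008)[0];print(np.linalg.norm(L),np.degrees(np.arctan2(L[1],L[0])))
# shoulder dark disc, z=.05
g=np.zeros_like(b);g[190:235,380:428]=(T[190:235,380:428].max(2)<135)*255
cs=max(cv2.findContours(g,0,1)[0],key=cv2.contourArea);e=cv2.fitEllipse(cv2.convexHull(cs));print("shoulder",e,ray("top",e[0],.05))
```

```text
disc ell ((209.67477416992188, 184.90145874023438), (47.55640411376953, 61.13389587402344), 6.159320831298828) [[0.55574917 0.24926781 0.008     ]]
lug (203.52, 172.76) 25.0 [[0.58617122 0.26559485 0.008     ]]
0.034526415885849766 28.221769434855013
shoulder ((403.73138427734375, 212.08973693847656), (24.204296112060547, 24.729957580566406), 101.57032012939453) [[ 0.48593729 -0.22210038  0.05      ]]
```

View pics/rect.png

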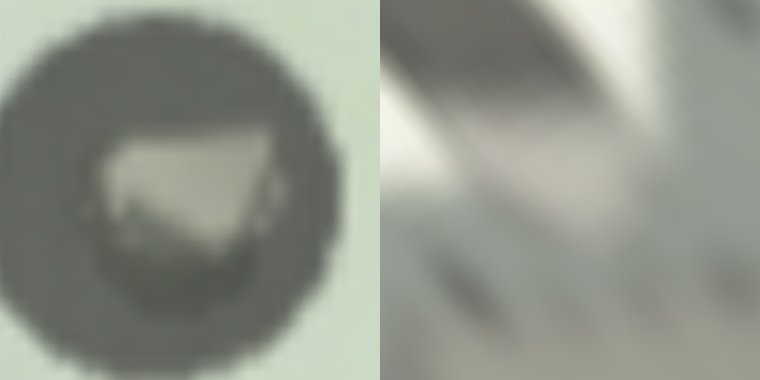

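The rectified top view shows the shaft tip with a straight flat edge from about (125,141) to (270,130). The flat therefore faces +x, at about +4°. I'll check this in a zoomed scene view and redo the disc fit.

Run:
```python
from h import *
T=cv2.imread("pics/Tavg.png");S=cv2.imread("pics/Savg.png")
z=lambda i,x,y,w:cv2.resize(i[y:y+w,x:x+w],(390,390),interpolation=cv2.INTER_CUBIC)
cv2.imwrite("pics/crop1.png",np.hstack([z(S,245,184,36),z(S,402,260,60)]))
b=np.zeros(T.shape[:2],np.uint8);b[165:222,180:240]=(T[165:222,180:240].max(2)<75)*255
c=max(cv2.findContours(b,0,1)[0],key=cv2.contourArea)
e=cv2.fitEllipse(cv2.convexHull(c));C=ray("top",e[0],.008)[0];print("disc",e,C)
w=np.zeros_like(b);w[168:177,198:210]=(T[168:177,198:210].min(2)>150)*255
L=ray("top",np.argwhere(w)[:,::-1],.008).mean(0)-C;print("lug",np.linalg.norm(L),np.degrees(np.arctan2(L[1],L[0])))
# hub top ring
g=np.zeros_like(b);g[178:206,192:216]=(T[178:206,192:216].min(2)>150)*255
n,l,s,ce=cv2.connectedComponentsWithStats(g);k=l[183,204] or 1+np.argmax(s[1:,4])
e=cv2.fitEllipse(cv2.convexHull(np.argwhere(l==k)[:,::-1].astype(np.int32)));print("hub",s[k],e,ray("top",e[0],.044))
# shaft-tip flat edge: per-column strongest vertical gradient in top view
G=cv2.GaussianBlur(T,(0,0),.6).mean(2)
pts=[]
for u in range(401,411):
    col=G[200:213,u];d=np.diff(col);i=d.argmax();
    if 0<i<len(d)-1:
        a,bb,cc=d[i-1:i+2];o=.5*(a-cc)/(a-2*bb+cc)
    else:o=0
    pts.append((u,200.5+i+o));print(pts[-1],round(d[i]))
W=ray("top",pts[1:-1],.086);q=np.polyfit(W[:,1],W[:,0],1);print("flat edge tilt deg (normal ang)",-np.degrees(np.arctan(q[0])),W[:,:2].mean(0))
```

```text
disc ((207.8485870361328, 194.42935180664062), (38.94724655151367, 40.247310638427734), 61.717655181884766) [0.53192547 0.25291336 0.008     ]
lug 0.05570935899967436 13.157675910858648
hub [192 180  21  21 193] ((200.90794372558594, 191.1077423095703), (21.697385787963867, 23.27731704711914), 11.836878776550293) [[0.53449567 0.26094776 0.044     ]]
(401, np.float64(208.78048780487805)) 20
(402, np.float64(208.36904761904762)) 28
(403, np.float64(208.3181818181818)) 29
(404, np.float64(208.3139534883721)) 29
(405, np.float64(208.28947368421052)) 27
(406, np.float64(208.2537313432836)) 25
(407, np.float64(208.15686274509804)) 22
(408, np.float64(207.9189189189189)) 20
(409, np.float64(207.70212765957447)) 21
(410, np.float64(207.6)) 21
flat edge tilt deg (normal ang) 5.206938273326178 [ 0.49095333 -0.21992472]
```

View pics/crop1.png

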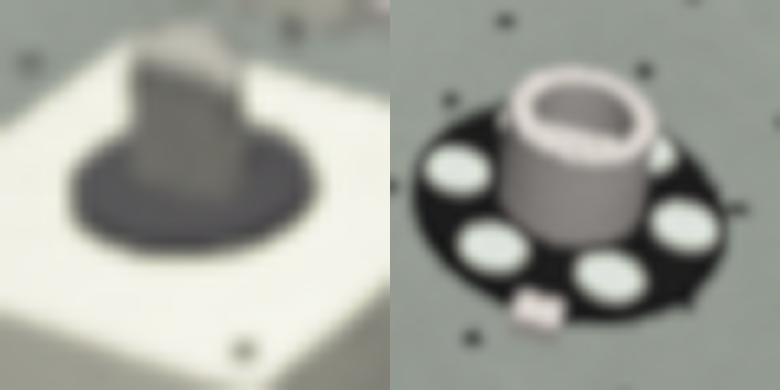

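The scene crop confirms it: the shaft's flat faces the camera, with its edge running from about (257.5,190.0) to (267.2,191.8). The wheel's D flat is on the same side as its lug.

Run:
```python
from h import *
from scipy.spatial.transform import Rotation as R
for z in(.080,.086):
    a,b=ray("scene",[(245+135/10.83-.5,184+66/10.83-.5),(245+241/10.83-.5,184+86/10.83-.5)],z)
    t=b-a;print(z,a,b,np.linalg.norm(t),np.degrees(np.arctan2(t[0],-t[1])), "normal", np.degrees(np.arctan2(t[1],t[0]))-90)
o=monitor.get_obs();M=R.from_rotvec(o["orientation"]).as_matrix();print(M.round(4),o["tcp_pos"])
for z,u in((.044,[(402+540/6.5-60-.5,0)]),):pass
```

```text
0.08 [ 0.49204518 -0.23231758  0.08      ] [ 0.48610664 -0.20547687  0.08      ] 0.027489812547932847 -167.52421758232555 normal 12.47578241767448
0.086 [ 0.49992086 -0.22536387  0.086     ] [ 0.49404221 -0.19879387  0.086     ] 0.027212559586157762 -167.52421758232535 normal 12.475782417674637
[[ 0.9518  0.3067  0.    ]
 [ 0.3067 -0.9518 -0.    ]
 [-0.      0.     -1.    ]] [ 0.20705598 -0.64247831  0.2313336 ]
```

```bash
python3 -m crank '[[[3.84,-2.36,0],[0,0,0]],[[3.84,-2.36,0],[0,0,0]],[[3.84,-2.36,0],[0,0,0]],[[3.84,-2.36,0],[0,0,0]],[[3.84,-2.36,0],[0,0,0]]]' 8.5 && python3 -m crank '[[[3.84,-2.36,0],[0,0,0]],[[3.84,-2.36,0],[0,0,0]],[[3.84,-2.36,0],[0,0,0]],[[3.84,-2.36,0],[0,0,0]],[[3.84,-2.36,0],[0,0,0]]]'
```

```text
clock: 1.4
tcp_pos: [0.3546, -0.4699, 0.2316]
orientation: [3.103, 0.487, 0.0]
contact_force: [1.0, -0.9, -0.8]
grip_width: 0.0849
gripper_force: 0.0
clock: 1.9
tcp_pos: [0.5012, -0.2986, 0.2316]
orientation: [3.103, 0.487, 0.001]
contact_force: [0.9, -1.1, 0.7]
grip_width: 0.0846
gripper_force: 0.0
```

```bash
python3 -m crank '[[[1.68,-4.3,0],[0,0,0]],[[1.68,-4.3,0],[0,0,0]],[[1.68,-4.3,0],[0,0,0]],[[1.68,-4.3,0],[0,0,0]],[[1.68,-4.3,0],[0,0,0]]]' && python3 -m crank '[[[1.68,-4.3,0],[0,0,0]],[[1.68,-4.3,0],[0,0,0]],[[1.68,-4.3,0],[0,0,0]],[[1.68,-4.3,0],[0,0,0]],[[1.68,-4.3,0],[0,0,0]]]' && python3 -m crank '[[[1.68,-4.3,0],[0,0,0]],[[1.68,-4.3,0],[0,0,0]],[[0,0,4],[0,0,0]],[[0,0,4],[0,0,0]],[[0,0,0],[0,0,0]]]'
python3 - <<'E'
from h import *
print(monitor.get_obs()["joints"].round(2),monitor.get_obs()["tcp_pos"])
S=optics.grab_frame("scene")[0][:,:,::-1]
cv2.imwrite("pics/s2.png",cv2.resize(S[170:330,330:530],(600,480),interpolation=cv2.INTER_CUBIC))
E
```

```text
clock: 2.4
tcp_pos: [0.5141, -0.0679, 0.2316]
orientation: [3.103, 0.487, 0.001]
contact_force: [1.7, 0.0, -0.7]
grip_width: 0.085
gripper_force: 0.0
clock: 2.9
tcp_pos: [0.5282, 0.1625, 0.2317]
orientation: [3.103, 0.487, 0.001]
contact_force: [0.5, 0.5, -0.9]
grip_width: 0.0852
gripper_force: 0.0
clock: 3.4
tcp_pos: [0.5304, 0.251, 0.1463]
orientation: [3.1, 0.489, -0.015]
contact_force: [0.8, -0.5, 0.1]
grip_width: 0.0851
gripper_force: 0.0
[-0.24  0.46 -0.39  1.82  0.22  0.91 -2.  ] [0.53044122 0.25101523 0.14633089]
```

View pics/s2.png

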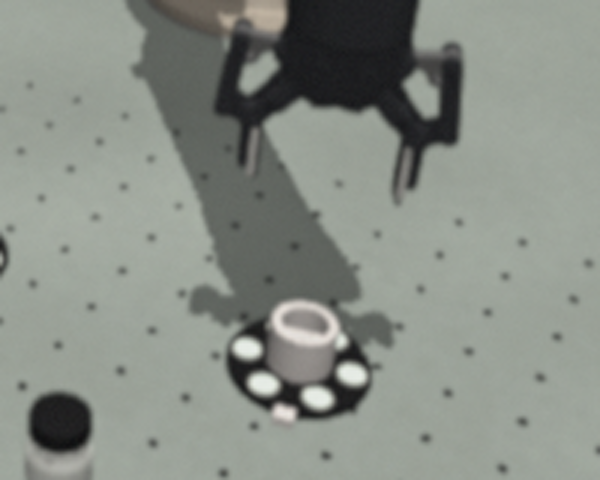

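The open gripper is above the lugged wheel. The fingers straddle the hub along y with good clearance, so I'll descend and grip.

```bash
python3 -m crank '[[[0.26,-0.13,3],[0,0,0]],[[0,0,3],[0,0,0]],[[0,0,3],[0,0,0]],[[0,0,2.5],[0,0,0]],[[0,0,1.4],[0,0,0]]]' && python3 -m crank '[[[0,0,0],[0,0,0]],[[0,0,0],[0,0,0]],[[0,0,0],[0,0,0]]]' && python3 -m crank '[[[0,0,0],[0,0,0]],[[0,0,0],[0,0,0]],[[0,0,0],[0,0,0]],[[0,0,0],[0,0,0]],[[0,0,0],[0,0,0]]]' 4 40 && python3 -m crank '[[[0,0,0],[0,0,0]],[[0,0,0],[0,0,0]],[[0,0,0],[0,0,0]],[[0,0,0],[0,0,0]],[[0,0,0],[0,0,0]]]' 3.5 50
```

```text
clock: 3.95
tcp_pos: [0.537, 0.2548, 0.0228]
orientation: [-3.104, -0.486, -0.002]
contact_force: [0.4, 0.9, 0.0]
grip_width: 0.0851
gripper_force: 0.0
clock: 4.25
tcp_pos: [0.5372, 0.2557, 0.0242]
orientation: [-3.103, -0.487, -0.005]
contact_force: [0.2, 0.5, 0.3]
grip_width: 0.0852
gripper_force: 0.0
clock: 4.75
tcp_pos: [0.5361, 0.2551, 0.0232]
orientation: [3.103, 0.488, 0.001]
contact_force: [-1.7, -0.7, 5.5]
grip_width: 0.0448
gripper_force: 40.2
clock: 5.25
tcp_pos: [0.5361, 0.2552, 0.0233]
orientation: [3.103, 0.488, 0.001]
contact_force: [-0.7, -0.5, 7.9]
grip_width: 0.0448
gripper_force: 49.8
```

```bash
python3 -m crank '[[[0,0,-1.5],[0,0,0]],[[0,0,-3],[0,0,0]],[[0,0,-4],[0,0,0]],[[0,0,-4],[0,0,0]],[[0,0,-2],[0,0,0]]]' && python3 -m crank '[[[-0.87,1.99,0],[0,0,0]],[[-1.73,3.98,0],[0,0,0]],[[-1.73,3.98,0],[0,0,0]],[[-1.73,3.98,0],[0,0,0]],[[-1.73,3.98,0],[0,0,0]]]' && python3 -m crank '[[[-1.73,3.98,0],[0,0,0]],[[-1.73,3.98,0],[0,0,0]],[[-1.73,3.98,0],[0,0,0]],[[-1.73,3.98,0],[0,0,0]],[[-1.73,3.98,0],[0,0,0]]]' && python3 -m crank '[[[-1.73,3.98,0],[0,0,0]],[[-0.87,1.99,0],[0,0,0]],[[0,0,0],[0,0,0]],[[0,0,0],[0,0,0]],[[0,0,0],[0,0,0]]]'
python3 - <<'E'
from h import *
print(monitor.get_obs()["joints"].round(2))
A=[np.mean([optics.grab_frame(n)[0][:,:,::-1].astype(float) for _ in range(4)],0).astype(np.uint8) for n in("top","scene")]
cv2.imwrite("pics/t3.png",A[0]);cv2.imwrite("pics/s3.png",A[1])
cv2.imwrite("pics/c3.png",np.hstack([cv2.resize(A[0][165:265,355:455],(390,390),interpolation=2),cv2.resize(A[1][120:220,215:315],(390,390),interpolation=2)]))
E
```

```text
clock: 5.75
tcp_pos: [0.537, 0.2559, 0.1718]
orientation: [-3.102, -0.488, -0.007]
contact_force: [0.6, 0.6, -2.5]
grip_width: 0.0446
gripper_force: 51.6
clock: 6.25
tcp_pos: [0.516, 0.0589, 0.168]
orientation: [3.103, 0.488, 0.0]
contact_force: [0.6, 0.6, -1.6]
grip_width: 0.0446
gripper_force: 51.6
clock: 6.75
tcp_pos: [0.4947, -0.1569, 0.1681]
orientation: [3.103, 0.488, 0.001]
contact_force: [0.9, -0.1, -2.1]
grip_width: 0.0447
gripper_force: 51.6
clock: 7.25
tcp_pos: [0.4891, -0.2186, 0.1676]
orientation: [-3.102, -0.491, -0.001]
contact_force: [-0.4, 0.3, -2.0]
grip_width: 0.0445
gripper_force: 51.6
[ 0.51  0.34 -0.25  1.94  0.11  0.88 -1.05]
```

View pics/c3.png

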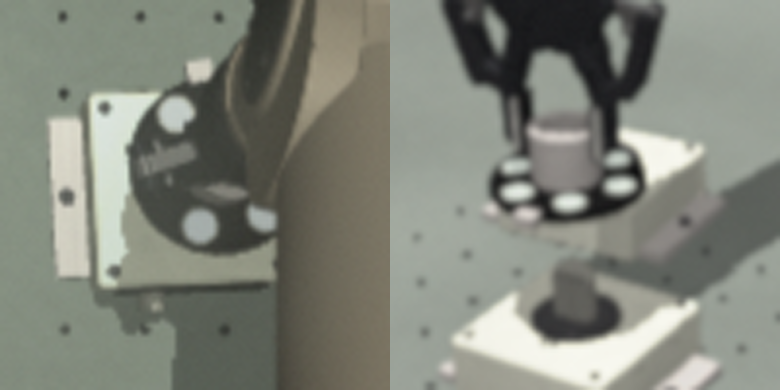

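The wheel is held level above the left drive's shaft. In the top view the lug is near (406,183) and the disc's left arc is visible. I'll measure the wheel's axis and yaw from these.

Run:
```python
from h import *
from scipy.optimize import least_squares
T=cv2.imread("pics/t3.png");z=.152
m=np.zeros(T.shape[:2],np.uint8);m[180:232,380:420]=(T[180:232,380:420].max(2)<85)*255
m=cv2.morphologyEx(m,cv2.MORPH_OPEN,np.ones((3,3)))
c=max(cv2.findContours(m,0,1)[0],key=cv2.contourArea)[:,0,:]
h=cv2.convexHull(c)[:,0,:];h=h[(h[:,0]<408)&((h[:,0]<402)|(h[:,1]>205))&(h[:,0]>380)]
print(h.tolist())
P=ray("top",h,z)[:,:2]
f=least_squares(lambda q:np.hypot(*(P-q[:2]).T)-.05,[.486,-.221],loss="soft_l1",f_scale=.001);print("centre",f.x,(f.fun*1000).round(1))
l=np.zeros_like(m);l[178:187,400:412]=(T[178:187,400:412].min(2)>150)*255
n,lb,s,ce=cv2.connectedComponentsWithStats(l);k=1+np.argmax(s[1:,4]);print("lug px",ce[k],s[k])
L=ray("top",ce[k],z)[0,:2];d=L-f.x;print("lug",L,np.linalg.norm(d),np.degrees(np.arctan2(d[1],d[0])))
# scene lug
S=cv2.imread("pics/s3.png");l=np.zeros_like(m);l[171:179,245:257]=(S[171:179,245:257].min(2)>150)*255
n,lb,s,ce=cv2.connectedComponentsWithStats(l);print(s[1:],ce[1:],ray("scene",ce[1:],z-.002))
```

```text
[[400, 225], [398, 225], [392, 219], [390, 215], [390, 211]]
centre [ 0.48717204 -0.22126549] [-1.9  0.5  0.9  0.7 -2.1]
lug px [405.72727273 182.48484848] [403 180   7   6  33]
lug [ 0.53898177 -0.20943136] 0.05314409372660294 12.866499096641208
[[247 173   6   4  19]] [[249.42105263 174.57894737]] [[ 0.5378124  -0.21152672  0.15      ]]
```

The wheel axis is about (0.486,-0.222), which matches the shaft. Its yaw is about 12.5° against about 8.5° for the shaft, so I'll turn it about 4° and lower.

```bash
python3 -m crank '[[[0,0,1],[0,0,0.07]],[[0,0,2],[0,0,0]],[[0,0,1.5],[0,0,0]],[[0,0,0.6],[0,0,0]],[[0,0,0],[0,0,0]]]' && python3 -m crank '[[[0,0,0.3],[0,0,0]],[[0,0,0.3],[0,0,0]],[[0,0,0.3],[0,0,0]],[[0,0,0],[0,0,0]],[[0,0,0],[0,0,0]]]'
```

```text
clock: 8.15
tcp_pos: [0.4884, -0.2199, 0.1156]
orientation: [-3.118, -0.379, 0.002]
contact_force: [-0.4, 0.3, -2.2]
grip_width: 0.0446
gripper_force: 51.6
clock: 8.65
tcp_pos: [0.489, -0.2202, 0.1074]
orientation: [3.119, 0.379, 0.0]
contact_force: [-0.3, -0.6, -1.6]
grip_width: 0.0443
gripper_force: 51.6
```

```bash
python3 -m crank '[[[0,0,0.3],[0,0,0]],[[0,0,0.3],[0,0,0]],[[0,0,0],[0,0,0]]]' && python3 -m crank '[[[0,0,0.3],[0,0,0]],[[0,0,0.3],[0,0,0]],[[0,0,0],[0,0,0]]]'
```

```text
clock: 8.95
tcp_pos: [0.4886, -0.22, 0.1008]
orientation: [-3.118, -0.379, 0.001]
contact_force: [-0.2, 0.3, -2.8]
grip_width: 0.0448
gripper_force: 51.6
clock: 9.25
tcp_pos: [0.4886, -0.22, 0.0948]
orientation: [-3.118, -0.379, 0.001]
contact_force: [0.2, -0.1, -2.5]
grip_width: 0.0448
gripper_force: 51.6
```

```bash
python3 -m crank '[[[0,0,0.4],[0,0,0]],[[0,0,0.4],[0,0,0]],[[0,0,0.4],[0,0,0]],[[0,0,0],[0,0,0]]]' && python3 -m crank '[[[0,0,0.3],[0,0,0]],[[0,0,0.3],[0,0,0]],[[0,0,0.2],[0,0,0]],[[0,0,0],[0,0,0]]]'
```

```text
clock: 9.65
tcp_pos: [0.4884, -0.22, 0.0826]
orientation: [-3.118, -0.379, 0.002]
contact_force: [-0.2, -0.2, -2.0]
grip_width: 0.0442
gripper_force: 51.6
clock: 10.05
tcp_pos: [0.4887, -0.2201, 0.0749]
orientation: [-3.118, -0.379, 0.001]
contact_force: [0.0, -0.0, -2.9]
grip_width: 0.044
gripper_force: 51.6
```

```bash
python3 -m crank '[[[0,0,0.1],[0,0,0]],[[0,0,0.1],[0,0,0]],[[0,0,0],[0,0,0]]]' && python3 -m crank '[[[0,0,0.1],[0,0,0]],[[0,0,0],[0,0,0]]]'
```

```text
clock: 10.35
tcp_pos: [0.489, -0.2202, 0.0734]
orientation: [3.119, 0.379, 0.0]
contact_force: [-0.2, 0.3, -1.6]
grip_width: 0.044
gripper_force: 51.6
clock: 10.55
tcp_pos: [0.489, -0.2202, 0.0733]
orientation: [3.118, 0.379, 0.0]
contact_force: [-3.4, 1.8, 8.2]
grip_width: 0.0444
gripper_force: 52.6
```

It touched the shoulder at the expected height, so I'll release and retreat upward.

```bash
python3 -m crank '[[[0,0,0],[0,0,0]],[[0,0,0],[0,0,0]],[[0,0,0],[0,0,0]],[[0,0,0],[0,0,0]],[[0,0,0],[0,0,0]]]' 8.5 && python3 -m crank '[[[0,0,-1],[0,0,0]],[[0,0,-3],[0,0,0]],[[0,0,-4],[0,0,0]],[[0,0,-4],[0,0,0]],[[0,0,-4],[0,0,0]]]' && python3 -m crank '[[[-2,4,-2],[0,0,0]],[[-2,4,0],[0,0,0]],[[-2,4,0],[0,0,0]],[[-2,4,0],[0,0,0]],[[0,0,0],[0,0,0]]]'
python3 - <<'E'
from h import *
A=[optics.grab_frame(n) for n in("top","scene")]
cv2.imwrite("pics/c4.png",np.hstack([cv2.resize(A[0][0][165:265,355:455,::-1],(390,390),interpolation=2),cv2.resize(A[1][0][150:250,215:315,::-1],(390,390),interpolation=2)]))
P,ok=cloud("top",A[0][1],(375,180,435,245));Z=P[...,2][ok];print(np.percentile(Z,[50,90,97,99,99.8]).round(4))
E
```

```text
clock: 11.05
tcp_pos: [0.4889, -0.2202, 0.0722]
orientation: [-3.119, -0.379, 0.0]
contact_force: [0.2, -0.5, 0.9]
grip_width: 0.0852
gripper_force: 0.0
clock: 11.55
tcp_pos: [0.4887, -0.22, 0.2347]
orientation: [3.119, 0.379, 0.001]
contact_force: [0.5, -0.4, -0.1]
grip_width: 0.0852
gripper_force: 0.0
clock: 12.05
tcp_pos: [0.4457, -0.4019, 0.2529]
orientation: [3.117, 0.363, -0.002]
contact_force: [0.0, 1.1, -0.7]
grip_width: 0.0853
gripper_force: 0.0
[0.0458 0.0628 0.094  0.0961 0.098 ]
```

View pics/c4.png

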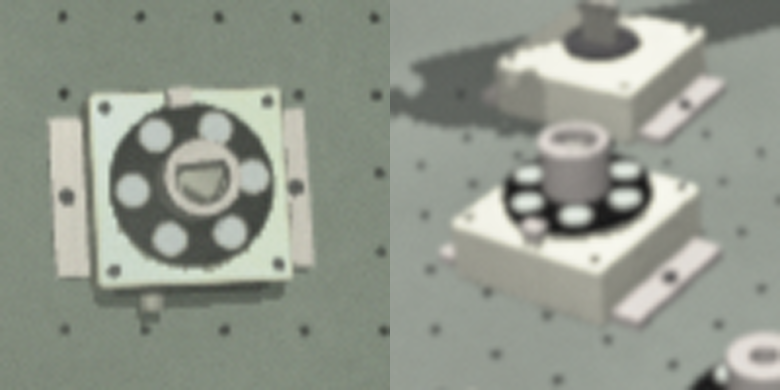

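The wheel lies flat on the drive: the hub top measures about 0.094 m, as expected. The D shaft shows in the bore at about (405,211) in the top view, and the arm is clear.

```bash
python3 -c "
from bench import r
print(r.hand_in())"
```

```text
the job is handed in; nothing more can be done
None
```

The D-bored wheel is fully home on the leftmost drive with its flat matched to the shaft's; I never touched the round-bored wheel, and the job is handed in, though hand-in returned no verdict.

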